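# Release the dust drawer of the sanding box

## Robot

A 7-joint arm with a two-finger parallel gripper is mounted at the origin on the work surface. World frame = base frame: x ahead of the robot, y to its left, z up, the work surface at z = 0. Lengths are in m, angles in rad, forces in N, time in s.
With the tool pointing down it reaches from about 0.425 to 0.925 m from the base axis. Payload 6.8 kg.
Tool frame: the origin (TCP) lies on the front face of the gripper's body, between the roots of the fingers; the fingertips stand 73 mm ahead of it and the grasp point (between the pads) lies 54 mm ahead of it; z points along the fingers, y is the line along which they close (so a half turn about z gives the same grasp; the last joint's range is limited). The gripper opens to 85 mm and grips with 20 to 120 N. Pads are 22 mm wide; open, the fingers measure 114 mm over their backs; the gripper's body (76 mm by 85 mm) begins 54 mm behind the grasp point. The pads swing forward as they close: fully open they stand 13 mm farther back than shut.
Start: joints at [1.17, 0.477, 0.022, 1.555, -0.011, 1.109, -0.083], TCP at [0.195, -0.646, 0.304] pointing down, gripper open.
Joint ranges: [-2.96, 2.96], [-0.34, 2.1], [-1.41, 1.46], [0.24, 2.44], [-1.37, 4.51], [0.17, 1.92], [-2.96, 2.96]. Speed limits (rad/s): [2.39, 2.39, 3.14, 3.14, 3.14, 3.14, 3.14].

## Interface

Orientations are given as a unit quaternion [w, x, y, z].
In Python, from station import bot, optics gives the robot as it stands.
- The arm moves only by the tool drive_tool, never from a script. Its argument "deltas" is a list of rows, each an object with "gripper": the closure in counts, from 0 (fully open) to 255 (shut); "offset": the shift along the tool's x, y, z in units of 1000 mm (1.0 is 1000 mm), a list of three; "angular": the turn, a rotation vector about the tool's x, y, z in units of 45 degrees (1.0 is 45 degrees), a list of three. In form: [{"gripper": gripper, "offset": [dx, dy, dz], "angular": [rx, ry, rz]}, ...]. A call has 1 to 5 rows; each row is the pose to reach, as a shift and turn from the pose commanded when the call began, along the tool's axes at that moment; what a row does not reach only later rows make up. A row lasts 1/10 s, in which the tool goes at most 50 mm and 8.59 degrees, less where a joint would pass 70% of its speed; a pose out of reach is approached as far as the arm can. A call with a number of a shift or a turn outside -1 to 1 is refused whole. A call with a gripper value outside its range is refused whole. The fingers move at their own pace and stop on an object; "grip_force" is the grip in N (left out, the last holds). Time passes only in rows, so rows that repeat a pose let the fingers close. It gives the time, the measured TCP pose, the force, the opening and the grip force at its end, in the units of the state.
- bot.get_obs(): the state, without advancing time (a new reading comes with each control period).
- optics.read_camera(name): name is "side" or "top" or "wrist"; returns the picture (420x560x3 uint8, blue, green, red); there is no depth.
- optics.camera_model(name): a dict with "fx", "fy", "cx", "cy" (pixels), "cam_to_world" (4x4, takes a point from camera to world coordinates). Camera axes: x right, y up, looking along -z (the intrinsics and any distortion apply to the point x, -y, -z); pixel columns grow to the right and rows downward; lengths in m; the calibration is good to about 2 mm. A picture is of the moment at which its call begins: read the wrist's pose just before it. camera_model takes no time and is no camera call; for the wrist camera it gives the pose at the moment of the call.
- bot.hand_in(): hands the job in; it is judged then, once.
The state is a dict: "t": time; "q": joint angles; "joint_vel": joint speeds; "joint_torque": joint torques, N m; "eef_pos": TCP position; "tool_rot": TCP orientation; "contact_force": force on the tool from outside, world axes, zero at the start; "torque": the same for the moment, N m; "gripper_width": opening from 0.0 (shut) to 1.0 (fully open); "grasp_force": force on a finger pad.
Only numpy, scipy, OpenCV 4.12 (cv2) and the standard library are available. Lean on these libraries where they do the work, as an engineer would, in place of code of your own. Each camera call takes 0.05 s, during which the arm holds its last target. There are 200 camera calls.

## Task

The dust drawer of the sanding box is held shut by two catches, and a spring pushes it out towards the robot while both are released. Press the two round catch buttons on the front rail down together, one fingertip on each, and keep both fully down until the drawer has come all the way out by itself (a few seconds), then let both buttons come up and move clear. Do not touch the drawer or the rectangular fan switch, and leave everything that lies on the box and around it where it is.

Things in the scene. Friction and masses are not known exactly. Their poses are not given: they have to be found in the camera images.
- sanding_box: Low plywood downdraft sanding box fixed on the table, 340 mm deep (its x), 420 mm wide (its y) and 110 mm high, with a dotted grey top and an aluminium front rail (70 mm deep) along the edge nearest the robot. Origin: centre of its underside, on the table. Its x axis points away from the robot (from the drawer front to the back), y to the left, z up. The two round buttons and the rectangular switch stand on the front rail.
- catch_left_top (a point): Centre of the top of the left one of the two round black catch buttons. Cap 28 mm in diameter, upright, standing 16 mm above the rail (126 mm above the table) when up; it goes straight down with 8 mm travel (then still 8 mm proud of the rail). The point moves down with the cap. Left and right buttons are 60 mm apart centre to centre along the box's y axis; a flat steel collar 38 mm in diameter and 4 mm high surrounds each.
- catch_right_top (a point): Centre of the top of the right round black catch button (towards the box's -y), of the same size and make.
- catch_left (a joint): Travel of the left button, m: 0 up, 0.008 fully down. Spring return: starts to move at 1.5 N, fully down at 5 N (each button, so 10 N for the two). Its catch is free when it is more than about 5 mm down.
- catch_right (a joint): Travel of the right button, m: 0 up, 0.008 fully down; same spring and catch.
- drawer (a joint): How far the dust drawer has come out, m: 0 shut, 0.08 all the way out. It runs out along the box's -x axis (towards the robot), below the rail, pushed by a spring and slowed by a damper (about 20 to 35 mm/s), only while both buttons are down; if a button comes up early the drawer stops at a further notch (30 or 60 mm). Drawer front: dark wood, 306 mm wide, 80 mm high, its top 96 mm above the table.
- fan_switch_top (a point): Centre of the top of the rectangular black fan switch (34 x 46 mm, 16 mm high) on the same rail, 150 mm to the right of the right button. Not to be pressed.
- fan_switch (a joint): Travel of the fan switch, m: 0 up, 0.008 pressed. Must stay up.
- board: Dark wooden cutting board with a handle, lying loose on top of the box: blade 130 x 200 mm, 18 mm thick, handle towards its -y to 187 mm from the origin. Origin: centre of the blade's underside. Bystander.
- sanding_block: Cork sanding block, 70 x 40 x 34 mm, loose on top of the box left of the buttons. Origin: centre of its underside. Bystander.
- wax_tin: Round steel wax tin, 62 mm in diameter, 24 mm high, loose on top of the box behind the rail. Origin: centre of its underside. Bystander.
- mallet: Wooden mallet lying on the table right of the box: head 70 x 120 x 60 mm, handle 28 mm thick towards its -x to 230 mm. Origin: centre of the head's underside. Bystander.
- glue_bottle: White glue bottle, 60 mm in diameter, 170 mm high, standing on the table left of the box. Origin: centre of its underside. Bystander.
- bench_brush: Brush lying on the table left of the box, about 200 mm long. Bystander.
- offcut: Offcut of wood with bark, 150 x 35 x 34 mm, on the table right of the box. Origin: centre of its underside. Bystander.

How it is judged:
On the way, in this order (a step that is already met when the one before it is completed fails the run):
1. both catch buttons are pressed down together (value of joint each of catch_left, catch_right above 0.0055 m and value of joint drawer below 0.07 m), for 0.2 s.
2. the drawer has come all the way out while both buttons are still held down (value of joint each of catch_left, catch_right above 0.0055 m and value of joint drawer above 0.074 m), for 0.2 s.
At the end, for the whole second after the job is handed in: The drawer stands all the way out (over 72 of 80 mm) and at rest, both catch buttons are up again (within 1.5 mm), the fan switch is up, and every bystander is within 20 mm of where it was (value of joint drawer above 0.072 m and value of joint each of catch_left, catch_right below 0.0015 m and value of joint fan_switch below 0.002 m and velocity of joint drawer below 0.01 m/s and distance of each of board, sanding_block, wax_tin, mallet, glue_bottle, bench_brush, offcut from where it was at the start of the episode below 0.02 m); the robot touches nothing.
It fails at once if one catch button is pressed fully down while the other is still up: they are to be pressed together ((value of joint catch_left above 0.0065 m and value of joint catch_right below 0.001 m and value of joint drawer below 0.07 m) or (value of joint catch_right above 0.0065 m and value of joint catch_left below 0.001 m and value of joint drawer below 0.07 m)).
It fails at once if the fan switch is pressed (value of joint fan_switch above 0.003 m).
It fails at once if the robot touches the drawer instead of letting it come out by itself (contact force between any of the fingers, the arm and drawer above 1.5 N).
It fails at once if something lying on the box or around it is moved or lifted (distance of any of board, sanding_block, wax_tin, mallet, glue_bottle, bench_brush, offcut from where it was at the start of the episode above 0.02 m).
It also fails if it takes over 48 s, if anything falls off the work surface, if the arm or the gripper's body presses on something with over 40 N, if the wrist force passes 120 N, or if a joint passes its speed limit or range.

## Working session

There is one attempt and no reset: what is moved stays moved. The work goes in short steps, Python scripts to look and compute and a tool call to move; the robot and the scene stay as the last step left them, time stands still between calls to the robot, and variables do not carry over. Pictures are saved under pics/ and viewed, at most 10 in all, crops included, and the job is handed in when it is done.

Besides the shell and the picture viewer there is one more tool, called after "Request:" as name([rows], argument=value, ...), one row to a line, values as JSON. drive_tool: Moves the arm, as the interface text tells. Its arguments: {"type":"object","properties":{"deltas":{"type":"array"},"grip_force":{"type":"number"}},"required":["deltas"]}

```bash
mkdir -p pics; python3 - <<'E'
from station import bot, optics
import cv2,numpy as np
o=bot.get_obs(); print({k:np.round(v,3).tolist() for k,v in o.items()})
for n in("top","side"):
    cv2.imwrite(f"pics/{n}0.png",optics.read_camera(n)); m=optics.camera_model(n); print(n,{k:np.round(v,3).tolist() if not isinstance(v,str) else v for k,v in m.items()})
E
```

```text
{'t': 0.0, 'q': [1.17, 0.478, 0.022, 1.556, -0.012, 1.109, -0.083], 'joint_vel': [0.0, 0.0, -0.001, 0.001, 0.0, -0.001, -0.001], 'joint_torque': [-0.0, -59.644, 1.608, -28.119, 0.012, 0.009, 0.0], 'eef_pos': [0.195, -0.646, 0.303], 'tool_rot': [-0.001, 0.989, 0.146, -0.0], 'contact_force': [0.423, -0.154, -0.846], 'torque': [-0.027, 0.001, -0.028], 'grasp_force': 0.0, 'gripper_width': 1.0}
top {'fx': 430.82, 'fy': 430.82, 'cx': 282.293, 'cy': 214.787, 'cam_to_world': [[0.027, 0.985, -0.168, 0.4], [-1.0, 0.028, 0.0, 0.013], [0.005, 0.168, 0.986, 1.072], [0.0, 0.0, 0.0, 1.0]]}
side {'fx': 499.116, 'fy': 499.116, 'cx': 287.505, 'cy': 211.382, 'cam_to_world': [[-0.931, 0.266, -0.248, 0.24], [-0.364, -0.693, 0.623, 0.798], [-0.006, 0.67, 0.742, 1.032], [0.0, 0.0, 0.0, 1.0]]}
```

View pics/top0.png

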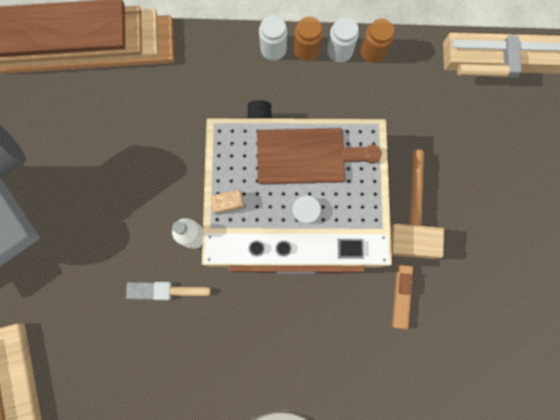

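View pics/side0.png

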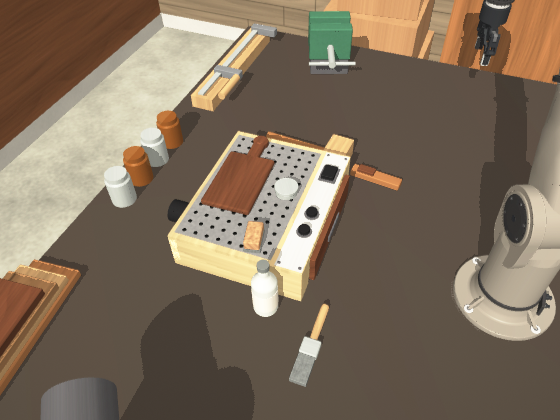

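Top: left button ≈(257,248), right ≈(284,248), and fan switch ≈(350,248). Side: left ≈(304,230), right ≈(312,212), switch ≈(329,173). I'll enlarge both and triangulate.

```bash
cat > h.py <<'E'
import numpy as np,cv2
def ray(m,u,v):
    T=np.array(m["cam_to_world"]); d=np.array([(u-m["cx"])/m["fx"],-(v-m["cy"])/m["fy"],-1.]); d=T[:3,:3]@d
    return T[:3,3],d/np.linalg.norm(d)
def tri(rs):
    A=sum(np.eye(3)-np.outer(d,d) for _,d in rs); b=sum((np.eye(3)-np.outer(d,d))@o for o,d in rs); return np.linalg.solve(A,b)
def atz(r,z): o,d=r; return o+d*(z-o[2])/d[2]
E
python3 - <<'E'
from station import optics
from h import *
mt,ms=optics.camera_model("top"),optics.camera_model("side")
for a,b in(((257,248),(304,230)),((284,248),(312,212)),((350.5,248),(329,173))):
    p=tri([ray(mt,*a),ray(ms,*b)]); print(p.round(4), atz(ray(mt,*a),.126).round(4), atz(ray(ms,*b),.126).round(4))
# rail corners from top at z=.11
for c in((203,265),(391,265),(206,120),(387,120)): print(c,atz(ray(mt,*c),.11).round(3))
t=cv2.imread("pics/top0.png")[225:275,235:305]; s=cv2.imread("pics/side0.png")[195:245,280:350]
cv2.imwrite("pics/crop.png",cv2.resize(np.vstack([t[:37],s[:37]]),None,fx=8,fy=8,interpolation=cv2.INTER_CUBIC))
E
```

```text
[0.4878 0.0676 0.1121] [0.4858 0.0667 0.126 ] [0.4848 0.0788 0.126 ]
[0.489  0.0074 0.1138] [0.4874 0.0073 0.126 ] [0.4863 0.0179 0.126 ]
[ 0.4933 -0.1408  0.1138] [ 0.4914 -0.139   0.126 ] [ 0.4906 -0.1282  0.126 ]
(203, 265) [0.446 0.186 0.11 ]
(391, 265) [ 0.458 -0.232  0.11 ]
(206, 120) [0.785 0.199 0.11 ]
(387, 120) [ 0.797 -0.227  0.11 ]
```

View pics/crop.png

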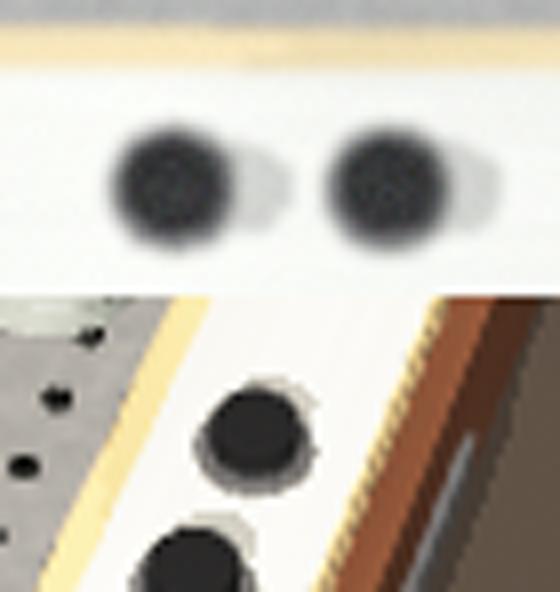

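Crop: top view cap centres ≈(256.5,248.4) and (283.5,248.4); side view right cap top ≈(312,211). The box is yawed about +0.028 rad. The buttons' midpoint is ≈(0.487,0.037), so I'll approach to a hover and look with the wrist camera.

```bash
cat >> h.py <<'E'
from scipy.spatial.transform import Rotation as R
def rot(q): return R.from_quat([q[1],q[2],q[3],q[0]])
def delta(o,p,yaw=0.027):
    r=rot(o["tool_rot"]); X=np.array([np.cos(yaw),np.sin(yaw),0]);Z=np.array([0,0,-1.]);Y=np.cross(Z,X)
    g=R.from_matrix(np.c_[X,Y,Z]); print("at",np.round(o["eef_pos"],4),"off",r.inv().apply(np.array(p)-o["eef_pos"]).round(4),"ang",((r.inv()*g).as_rotvec()/np.deg2rad(45)).round(4))
E
python3 - <<'E'
from station import bot
from h import *
o=bot.get_obs(); delta(o,[.42,-.33,.30]); delta(o,[.487,.037,.30])
E
```

```text
at [ 0.1947 -0.6459  0.303 ] off [ 0.3069 -0.2374  0.0034] ang [-0.002   0.0005  0.3385]
at [ 0.1947 -0.6459  0.303 ] off [ 0.477  -0.5694  0.0039] ang [-0.002   0.0005  0.3385]
```

Request:
drive_tool([
  {"gripper": 60,"offset": [0.307,-0.237,0.003],"angular": [0,0,0.3385]},
  {"gripper": 115,"offset": [0.307,-0.237,0.003],"angular": [0,0,0.3385]},
  {"gripper": 115,"offset": [0.307,-0.237,0.003],"angular": [0,0,0.3385]},
  {"gripper": 115,"offset": [0.307,-0.237,0.003],"angular": [0,0,0.3385]},
  {"gripper": 115,"offset": [0.307,-0.237,0.003],"angular": [0,0,0.3385]},
])

```text
t: 0.6
eef_pos: [0.3409, -0.4409, 0.3017]
tool_rot: [-0.0, 1.0, 0.013, -0.0]
contact_force: [1.0, -0.4, -0.3]
gripper_width: 0.552
grasp_force: 0.0
```

```bash
python3 - <<'E'
from station import bot
from h import *
o=bot.get_obs(); print(o["gripper_width"]); delta(o,[.487,.037,.30])
E
```

```text
0.5523947795246427
at [ 0.3409 -0.4409  0.3017] off [ 0.1589 -0.4738  0.0018] ang [-0.0004  0.0004 -0.0002]
```

Request:
drive_tool([
  {"gripper": 115,"offset": [0.08,-0.1,0.002],"angular": [0,0,0]},
  {"gripper": 115,"offset": [0.159,-0.474,0.002],"angular": [0,0,0]},
  {"gripper": 115,"offset": [0.159,-0.474,0.002],"angular": [0,0,0]},
  {"gripper": 115,"offset": [0.159,-0.474,0.002],"angular": [0,0,0]},
  {"gripper": 115,"offset": [0.159,-0.474,0.002],"angular": [0,0,0]},
])

```text
t: 1.1
eef_pos: [0.4215, -0.2076, 0.3005]
tool_rot: [0.0, 1.0, 0.013, -0.0]
contact_force: [1.2, -0.4, 0.9]
gripper_width: 0.55
grasp_force: 0.0
```

```bash
python3 - <<'E'
from station import bot
from h import *
o=bot.get_obs(); print(o["gripper_width"]); delta(o,[.487,.037,.30])
E
```

```text
0.5504950737163576
at [ 0.4215 -0.2076  0.3005] off [ 0.072  -0.2428  0.0005] ang [ 0.0001  0.0003 -0.0002]
```

Request:
drive_tool([
  {"gripper": 115,"offset": [0.072,-0.243,0],"angular": [0,0,0]},
  {"gripper": 115,"offset": [0.072,-0.243,0],"angular": [0,0,0]},
  {"gripper": 115,"offset": [0.072,-0.243,0],"angular": [0,0,0]},
  {"gripper": 115,"offset": [0.072,-0.243,0],"angular": [0,0,0]},
  {"gripper": 115,"offset": [0.072,-0.243,0],"angular": [0,0,0]},
])

```text
t: 1.6
eef_pos: [0.486, 0.0337, 0.3006]
tool_rot: [0.0, 1.0, 0.013, 0.0]
contact_force: [1.1, -0.7, 0.4]
gripper_width: 0.55
grasp_force: 0.0
```

Request:
drive_tool([
  {"gripper": 115,"offset": [0,0,0],"angular": [0,0,0]},
  {"gripper": 115,"offset": [0,0,0],"angular": [0,0,0]},
])

```text
t: 1.8
eef_pos: [0.4859, 0.0329, 0.3003]
tool_rot: [-0.0, 1.0, 0.015, -0.0]
contact_force: [0.4, -1.1, -0.0]
gripper_width: 0.549
grasp_force: 0.0
```

```bash
python3 - <<'E'
from station import bot,optics
from h import *
import pickle
o=bot.get_obs(); m=optics.camera_model("wrist"); i=optics.read_camera("wrist"); pickle.dump((o,m,i),open("w1.pkl","wb"))
cv2.imwrite("pics/w1.png",i); delta(o,[.487,.037,.30]); print(o["gripper_width"],m["fx"],m["cx"],m["cy"],np.round(m["cam_to_world"],3))
E
```

```text
at [0.4859 0.0329 0.3003] off [ 0.0012 -0.0041  0.0003] ang [-0.0001  0.0011  0.0038]
0.54883011603609 292.86991807250564 274.3679906534969 206.38151791331725 [[ 0.029  0.959  0.283  0.558]
 [-1.     0.028  0.006  0.035]
 [-0.002 -0.283  0.959  0.371]
 [ 0.     0.     0.     1.   ]]
```

View pics/w1.png

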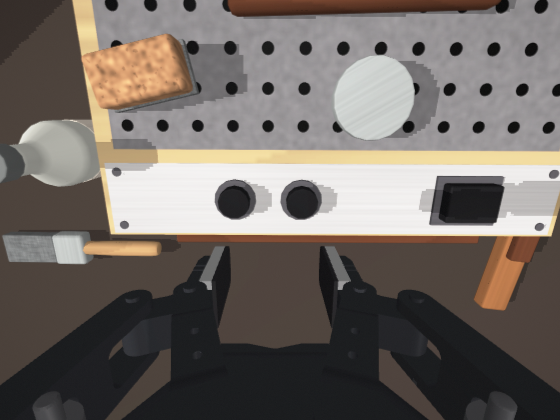

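Wrist view: left cap ≈(234,202), right ≈(301,201), finger tips symmetric about u≈276. I'll enlarge the view for the cap tops and fingertips.

```bash
python3 - <<'E'
from h import *
import pickle
from station import optics
print([k for k in optics.camera_model("wrist")])
o,m,i=pickle.load(open("w1.pkl","rb"))
cv2.imwrite("pics/w1c.png",cv2.resize(i[175:300,185:365],None,fx=4.4,fy=4.4,interpolation=cv2.INTER_CUBIC))
for uv in((234,202),(301,201)): print(atz(ray(m,*uv),.126).round(4))
# projected tip locations: check
T=np.linalg.inv(np.array(m["cam_to_world"]))
def proj(p): c=T[:3,:3]@p+T[:3,3]; return m["cx"]+m["fx"]*c[0]/-c[2], m["cy"]-m["fy"]*c[1]/-c[2]
r=rot(o["tool_rot"])
for y in(-.03,.03):
  for z in(.06,.067,.073): print(y,z,np.round(proj(o["eef_pos"]+r.apply([0,y,z])),1))
E
```

```text
['fx', 'fy', 'cx', 'cy', 'cam_to_world']
[0.4888 0.0687 0.126 ]
[0.4914 0.0106 0.126 ]
-0.03 0.06 [214.9 271.5]
-0.03 0.067 [217.6 264.8]
-0.03 0.073 [219.7 259.6]
0.03 0.06 [335.7 271.5]
0.03 0.067 [333.  264.8]
0.03 0.073 [330.9 259.5]
```

View pics/w1c.png

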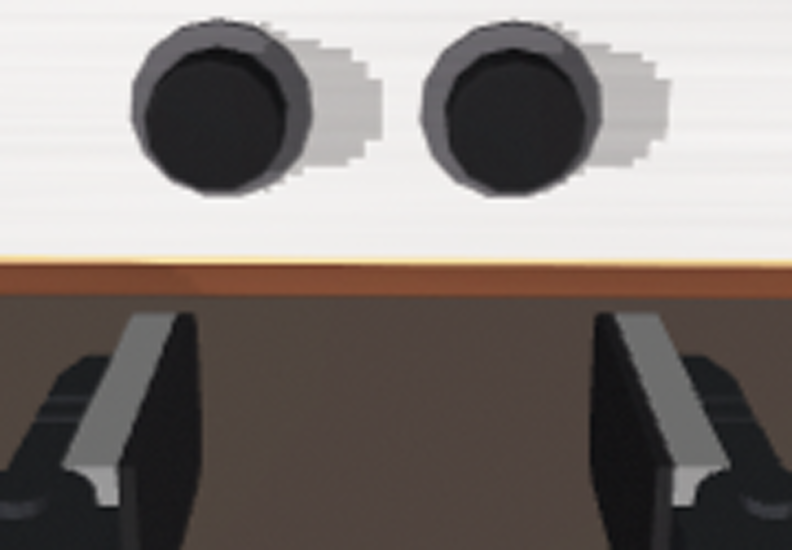

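Crop: cap tops at ≈(233.9,203.0) and (301.6,203.0) full-frame. Finger tip edges run u≈215.7–228.6 and 321.4–334.3 at v≈246.6. Next: the final offset, the tip length and the opening.

```bash
python3 - <<'E'
from h import *
import pickle
from station import bot
o,m,i=pickle.load(open("w1.pkl","rb"))
for uv in((233.9,203),(301.6,203)): print(atz(ray(m,*uv),.126).round(4))
T=np.linalg.inv(np.array(m["cam_to_world"])); r=rot(o["tool_rot"])
def proj(p): c=T[:3,:3]@p+T[:3,3]; return m["cx"]+m["fx"]*c[0]/-c[2], m["cy"]-m["fy"]*c[1]/-c[2]
for y in(-.03,-.024,.024,.03):
  for z in(.06,.067,.073): print(y,z,np.round(proj(o["eef_pos"]+r.apply([.011,y,z])),1))
delta(bot.get_obs(),[.488,.038,.215])
E
```

```text
[0.4879 0.0688 0.126 ]
[0.4896 0.01   0.126 ]
-0.03 0.06 [213.6 251.2]
-0.03 0.067 [216.4 245.3]
-0.03 0.073 [218.6 240.7]
-0.024 0.06 [225.9 251.2]
-0.024 0.067 [228.2 245.3]
-0.024 0.073 [229.9 240.7]
0.024 0.06 [324.6 251.2]
0.024 0.067 [322.4 245.3]
0.024 0.073 [320.6 240.7]
0.03 0.06 [337.  251.2]
0.03 0.067 [334.2 245.3]
0.03 0.073 [332.  240.7]
at [0.4858 0.0313 0.3002] off [ 0.0025 -0.0067  0.0852] ang [0.0007 0.0015 0.0001]
```

Request:
drive_tool([
  {"gripper": 97,"offset": [0.0025,-0.0065,0.04],"angular": [0,0,0]},
  {"gripper": 97,"offset": [0.0025,-0.0065,0.085],"angular": [0,0,0]},
  {"gripper": 97,"offset": [0.0025,-0.0065,0.085],"angular": [0,0,0]},
  {"gripper": 97,"offset": [0.0025,-0.0065,0.085],"angular": [0,0,0]},
])

```text
t: 2.25
eef_pos: [0.4881, 0.0369, 0.2158]
tool_rot: [0.0, 1.0, 0.012, -0.001]
contact_force: [1.1, 0.4, 0.5]
gripper_width: 0.617
grasp_force: 0.0
```

```bash
python3 - <<'E'
from station import bot,optics
from h import *
o=bot.get_obs(); i=optics.read_camera("wrist")
for _ in range(4): print(np.round(o["eef_pos"],4),np.round(o["tool_rot"],4),o["t"]); optics.read_camera("wrist"); o=bot.get_obs()
cv2.imwrite("pics/w2c.png",cv2.resize(i[180:330,165:385],None,fx=3.6,fy=3.6,interpolation=cv2.INTER_CUBIC)); delta(o,[.488,.038,.193])
E
```

```text
[0.4881 0.0369 0.2158] [ 3.000e-04  9.999e-01  1.240e-02 -1.000e-03] 2.25
[0.4896 0.0377 0.2177] [0.     0.9999 0.0126 0.0015] 2.35
[0.4897 0.038  0.2178] [-0.      0.9999  0.0128  0.0018] 2.4
[0.4896 0.0381 0.2177] [-0.      0.9999  0.013   0.0019] 2.45
at [0.4894 0.0382 0.2175] off [-0.0015  0.0001  0.0245] ang [ 0.     -0.0044 -0.001 ]
```

View pics/w2c.png

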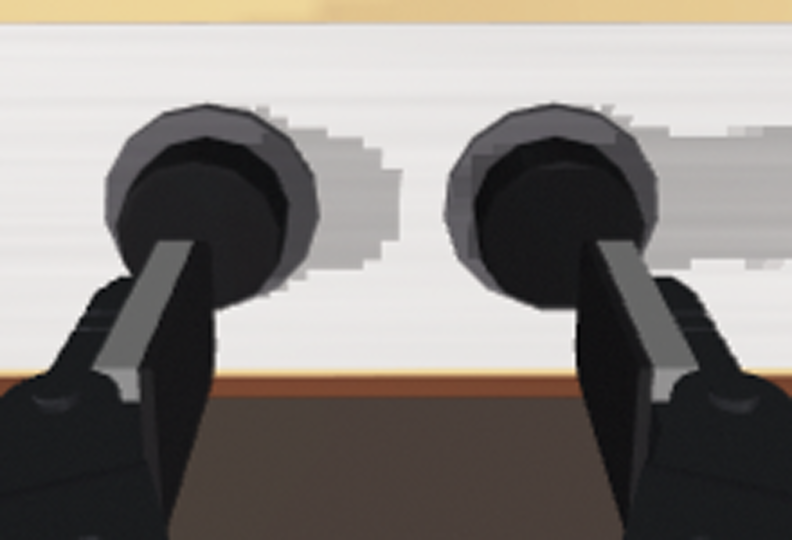

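Caps at crop (202,235) and (558,235). The tips straddle them correctly and need about 2 mm more +y. Descending.

Request:
drive_tool([
  {"gripper": 97,"offset": [-0.001,-0.002,0.015],"angular": [0,0,0]},
  {"gripper": 97,"offset": [-0.001,-0.002,0.024],"angular": [0,0,0]},
  {"gripper": 97,"offset": [-0.001,-0.002,0.026],"angular": [0,0,0]},
  {"gripper": 97,"offset": [-0.001,-0.002,0.028],"angular": [0,0,0]},
  {"gripper": 97,"offset": [-0.001,-0.002,0.028],"angular": [0,0,0]},
])

```text
t: 3.0
eef_pos: [0.488, 0.0405, 0.1886]
tool_rot: [-0.0, 1.0, 0.013, 0.001]
contact_force: [-1.8, -0.4, 8.5]
gripper_width: 0.625
grasp_force: 4.0
```

Contact at ≈8 N for the two. I'll press further in small steps.

Request:
drive_tool([
  {"gripper": 97,"offset": [0,0,0.002],"angular": [0,0,0]},
  {"gripper": 97,"offset": [0,0,0.004],"angular": [0,0,0]},
  {"gripper": 97,"offset": [0,0,0.006],"angular": [0,0,0]},
  {"gripper": 97,"offset": [0,0,0.006],"angular": [0,0,0]},
])

```text
t: 3.4
eef_pos: [0.4881, 0.0407, 0.1866]
tool_rot: [0.001, 1.0, 0.013, 0.001]
contact_force: [-17.3, -1.3, 51.1]
gripper_width: 0.623
grasp_force: 25.7
```

Request:
drive_tool([
  {"gripper": 97,"offset": [0,0,-0.002],"angular": [0,0,0]},
  {"gripper": 97,"offset": [0,0,-0.002],"angular": [0,0,0]},
  {"gripper": 97,"offset": [0,0,-0.002],"angular": [0,0,0]},
  {"gripper": 97,"offset": [0,0,-0.002],"angular": [0,0,0]},
  {"gripper": 97,"offset": [0,0,-0.002],"angular": [0,0,0]},
])

```text
t: 3.9
eef_pos: [0.488, 0.0406, 0.1868]
tool_rot: [0.0, 1.0, 0.013, 0.001]
contact_force: [-10.1, -1.8, 30.4]
gripper_width: 0.62
grasp_force: 15.2
```

```bash
python3 - <<'E'
from station import bot,optics
from h import *
t=optics.read_camera("top"); s=optics.read_camera("side"); w=optics.read_camera("wrist")
o=bot.get_obs(); print(np.round(o["contact_force"],1),np.round(o["torque"],2),np.round(o["eef_pos"],4))
cv2.imwrite("pics/p1.png",np.hstack([cv2.resize(s[120:320,180:400],(400,364)),cv2.resize(w[150:350,165:385],(400,364))]))
E
```

```text
[-10.3  -1.2  30.6] [-0.16  2.23  0.06] [0.488  0.0406 0.1868]
```

View pics/p1.png

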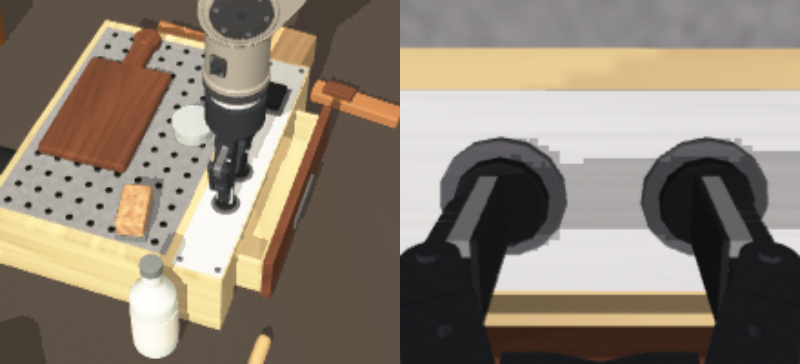

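Both fingertips are centred on their caps (pressed), and the drawer is already coming out. Holding.

Request:
drive_tool([
  {"gripper": 97,"offset": [0,0,0],"angular": [0,0,0]},
  {"gripper": 97,"offset": [0,0,0],"angular": [0,0,0]},
  {"gripper": 97,"offset": [0,0,0],"angular": [0,0,0]},
  {"gripper": 97,"offset": [0,0,0],"angular": [0,0,0]},
  {"gripper": 97,"offset": [0,0,0],"angular": [0,0,0]},
])

```text
t: 4.55
eef_pos: [0.488, 0.0406, 0.1868]
tool_rot: [0.0, 1.0, 0.013, 0.001]
contact_force: [-9.4, -1.1, 30.8]
gripper_width: 0.616
grasp_force: 15.2
```

Request:
drive_tool([
  {"gripper": 97,"offset": [0,0,0],"angular": [0,0,0]},
  {"gripper": 97,"offset": [0,0,0],"angular": [0,0,0]},
  {"gripper": 97,"offset": [0,0,0],"angular": [0,0,0]},
  {"gripper": 97,"offset": [0,0,0],"angular": [0,0,0]},
  {"gripper": 97,"offset": [0,0,0],"angular": [0,0,0]},
])

```text
t: 5.05
eef_pos: [0.488, 0.0406, 0.1868]
tool_rot: [0.0, 1.0, 0.013, 0.001]
contact_force: [-9.8, -1.5, 29.2]
gripper_width: 0.621
grasp_force: 15.2
```

Request:
drive_tool([
  {"gripper": 97,"offset": [0,0,0],"angular": [0,0,0]},
  {"gripper": 97,"offset": [0,0,0],"angular": [0,0,0]},
  {"gripper": 97,"offset": [0,0,0],"angular": [0,0,0]},
  {"gripper": 97,"offset": [0,0,0],"angular": [0,0,0]},
  {"gripper": 97,"offset": [0,0,0],"angular": [0,0,0]},
])

```text
t: 5.55
eef_pos: [0.488, 0.0406, 0.1868]
tool_rot: [0.0, 1.0, 0.013, 0.001]
contact_force: [-10.1, -1.0, 30.7]
gripper_width: 0.621
grasp_force: 15.2
```

Request:
drive_tool([
  {"gripper": 97,"offset": [0,0,0],"angular": [0,0,0]},
  {"gripper": 97,"offset": [0,0,0],"angular": [0,0,0]},
  {"gripper": 97,"offset": [0,0,0],"angular": [0,0,0]},
  {"gripper": 97,"offset": [0,0,0],"angular": [0,0,0]},
  {"gripper": 97,"offset": [0,0,0],"angular": [0,0,0]},
])

```text
t: 6.05
eef_pos: [0.488, 0.0406, 0.1868]
tool_rot: [0.0, 1.0, 0.013, 0.001]
contact_force: [-10.0, -0.9, 30.6]
gripper_width: 0.615
grasp_force: 15.2
```

Request:
drive_tool([
  {"gripper": 97,"offset": [0,0,0],"angular": [0,0,0]},
  {"gripper": 97,"offset": [0,0,0],"angular": [0,0,0]},
  {"gripper": 97,"offset": [0,0,0],"angular": [0,0,0]},
  {"gripper": 97,"offset": [0,0,0],"angular": [0,0,0]},
  {"gripper": 97,"offset": [0,0,0],"angular": [0,0,0]},
])

```text
t: 6.55
eef_pos: [0.488, 0.0406, 0.1868]
tool_rot: [0.0, 1.0, 0.013, 0.001]
contact_force: [-10.2, -1.2, 30.0]
gripper_width: 0.62
grasp_force: 15.2
```

Request:
drive_tool([
  {"gripper": 97,"offset": [0,0,0],"angular": [0,0,0]},
  {"gripper": 97,"offset": [0,0,0],"angular": [0,0,0]},
  {"gripper": 97,"offset": [0,0,0],"angular": [0,0,0]},
  {"gripper": 97,"offset": [0,0,0],"angular": [0,0,0]},
  {"gripper": 97,"offset": [0,0,0],"angular": [0,0,0]},
])

```text
t: 7.05
eef_pos: [0.488, 0.0406, 0.1868]
tool_rot: [0.0, 1.0, 0.013, 0.001]
contact_force: [-9.9, 0.1, 29.4]
gripper_width: 0.619
grasp_force: 15.2
```

Request:
drive_tool([
  {"gripper": 97,"offset": [0,0,0],"angular": [0,0,0]},
  {"gripper": 97,"offset": [0,0,0],"angular": [0,0,0]},
  {"gripper": 97,"offset": [0,0,0],"angular": [0,0,0]},
  {"gripper": 97,"offset": [0,0,0],"angular": [0,0,0]},
  {"gripper": 97,"offset": [0,0,0],"angular": [0,0,0]},
])

```text
t: 7.55
eef_pos: [0.488, 0.0406, 0.1868]
tool_rot: [0.0, 1.0, 0.013, 0.001]
contact_force: [-10.2, -0.3, 30.2]
gripper_width: 0.622
grasp_force: 15.2
```

```bash
python3 - <<'E'
from station import bot,optics
from h import *
s1=optics.read_camera("side")
for _ in range(12): optics.read_camera("side")
s=optics.read_camera("side"); t=optics.read_camera("top")
o=bot.get_obs(); print(o["t"],np.round(o["contact_force"],1),np.round(o["eef_pos"],4))
d=cv2.absdiff(s,s1)[120:320,300:400]; print("moving px",(d.max(2)>30).sum())
cv2.imwrite("pics/p2.png",np.hstack([cv2.resize(s[120:320,180:400],(400,364)),cv2.resize(t[150:350,190:410],(400,364))]))
E
```

```text
8.3 [-9.6 -1.3 30.5] [0.488  0.0406 0.1868]
moving px 0
```

View pics/p2.png

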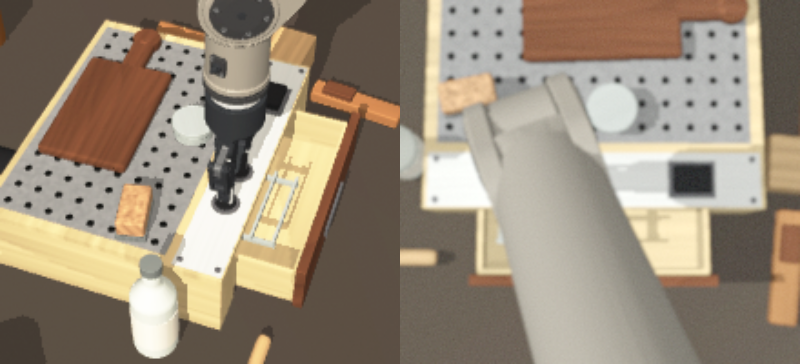

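The drawer is fully out: its front edge in the top view has gone from ≈8 px to ≈41 px beyond the rail, about 78 mm. It is at rest, with no pixel change over 0.6 s. Lifting straight up.

Request:
drive_tool([
  {"gripper": 97,"offset": [0,0,-0.006],"angular": [0,0,0]},
  {"gripper": 97,"offset": [0,0,-0.016],"angular": [0,0,0]},
  {"gripper": 97,"offset": [0,0,-0.05],"angular": [0,0,0]},
  {"gripper": 97,"offset": [0,0,-0.09],"angular": [0,0,0]},
  {"gripper": 97,"offset": [0,0,-0.12],"angular": [0,0,0]},
])

```text
t: 8.8
eef_pos: [0.4875, 0.0404, 0.3062]
tool_rot: [-0.0, 1.0, 0.014, 0.001]
contact_force: [0.7, -0.3, -0.4]
gripper_width: 0.626
grasp_force: 0.0
```

Request:
drive_tool([
  {"gripper": 97,"offset": [0,0,0],"angular": [0,0,0]},
  {"gripper": 97,"offset": [0,0,0],"angular": [0,0,0]},
  {"gripper": 97,"offset": [0,0,0],"angular": [0,0,0]},
  {"gripper": 97,"offset": [0,0,0],"angular": [0,0,0]},
  {"gripper": 97,"offset": [0,0,0],"angular": [0,0,0]},
])

```text
t: 9.3
eef_pos: [0.4869, 0.0403, 0.3026]
tool_rot: [0.0, 1.0, 0.014, -0.001]
contact_force: [1.0, 0.1, -0.4]
gripper_width: 0.618
grasp_force: 0.0
```

```bash
python3 - <<'E'
from station import bot,optics
from h import *
s=optics.read_camera("side"); w=optics.read_camera("wrist")
cv2.imwrite("pics/p3.png",np.hstack([cv2.resize(s[120:320,180:400],(400,364)),cv2.resize(w,(400,300))[:, :] if 0 else cv2.resize(w,(400,364))]))
o=bot.get_obs(); print(np.round(o["contact_force"],1),np.round(o["eef_pos"],3))
E
```

```text
[ 0.9 -0.4  0.6] [0.487 0.04  0.303]
```

View pics/p3.png

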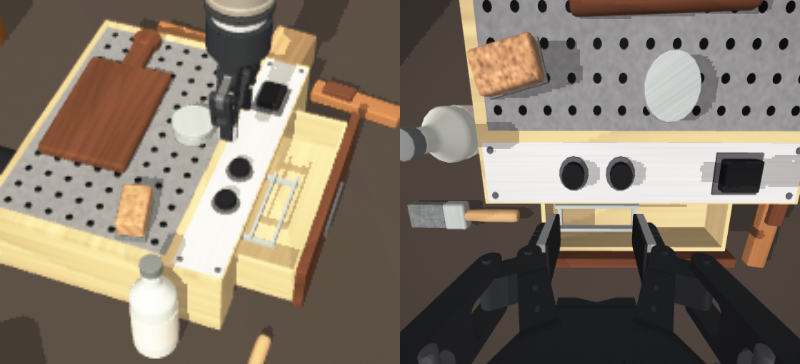

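Both buttons are up, the drawer is out, the bystanders look unmoved and the gripper is clear.

```bash
python3 -c "
from station import bot
print(bot.hand_in())"
```

```text
the job is handed in; nothing more can be done
None
```

I pressed both catch buttons together and held them down until the drawer was fully out, then lifted clear with both buttons up again; nothing else in the last pictures looked moved, and the job is handed in (no verdict came back).

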